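# Seat a wax block in the trimming clamp

### The arm

A 7-joint arm with a two-finger parallel gripper is mounted at the origin on a cart in front of the work surface, level with it; the furniture and walls round the work are solid. World frame = base frame: x ahead of the robot, y to its left, z up, the work surface at z = 0. Lengths are in m, angles in degrees, forces in N, time in s.
With the tool pointing down it reaches from about 0.425 to 0.875 m from the base axis. Payload 4.7 kg.
Tool frame: the origin (TCP) lies at the very end of the fingers, on their centre line; the grasp point (between the pads) lies env.grip_point_offset behind it (env.grip_point_offset is the distance from the TCP to the grasp point, in m); z points along the fingers, y is the direction in which the jaws open and shut (so a half turn about z gives the same grasp; the last joint's range is limited). The gripper opens to 87 mm and grips with 3 to 60 N. Pads are 19 mm wide; open, the fingers measure 117 mm over their backs; the gripper's body (75 mm by 190 mm) begins 51 mm behind the grasp point.
Start: joints at [68.875, 18.392, -4.016, 83.108, 1.295, 78.541, -3.26], TCP at [0.243, -0.603, 0.223] pointing down, gripper open.
Joint ranges: [-163.93, 163.93], [-17.29, 119.83], [-79.2, 71.16], [3.27, 140.29], [-89.18, 269.18], [5.43, 117.66], [-154.24, 154.24]. Speed limits (degrees/s): [147.25, 147.25, 180, 180, 180, 180, 180].

### API

Orientations are given as [roll, pitch, yaw] about the fixed x, y, z axes, in that order (R = Rz(yaw) Ry(pitch) Rx(roll)).
In Python, from cell import env gives the robot as it stands.
- The arm moves only by the tool send_rows, never from a script. Its argument "plan" is a list of rows, each a list of 7 numbers: the finger opening in mm, from 0 to 87, then the shift along the tool's x, y, z in mm, then the turn, a rotation vector about the tool's x, y, z in rad. A call has 1 to 12 rows; each row shifts and turns the commanded pose from where the row before left it, along the tool's axes as they then stand; what a row does not reach is not made up. A row lasts 1/10 s, in which the tool goes at most 50 mm and 8.59 degrees, less where a joint would pass 70% of its speed; a pose out of reach is approached as far as the arm can. A call is refused whole if a number of a shift passes 50 or a number of a turn 0.15, either way. A call with a gripper value outside its range is refused whole. The fingers move at their own pace and stop on an object; "grip_force" is the grip in N (left out, the last holds). Time passes only in rows, so rows that do not move let the fingers close. It gives the time, the measured TCP pose, the force and the opening at its end, in the units of the state.
- env.get_obs(): the state, without advancing time (a new reading comes with each control period).
- env.read_camera(name): name is "scene" or "side" or "wrist"; returns the picture (400x640x3 uint8, red, green, blue); there is no depth.
- env.get_calibration(name): a dict with "fx", "fy", "cx", "cy" (pixels), "extrinsics" (4x4, takes a point from camera to world coordinates). Camera axes: x right, y down, z forward; pixel columns grow to the right and rows downward; lengths in m; the calibration is good to about 2 mm. The wrist camera is an equidistant fisheye: a pixel r from the principal point sees the ray r / f radians off the axis. A picture is of the moment at which its call begins: read the wrist's pose just before it. get_calibration takes no time and is no camera call; for the wrist camera it gives the pose at the moment of the call.
- env.sign_off(): hands the job in, once; it reports no verdict.
Trained networks look in the newest picture that a camera, given by its name, has taken for a name from the list of things; names that differ only in an ending like _2 or _b are one class to them, and where a whole thing is asked for, a point or a joint stands for the part that bears it (a point fixed in the world has none). Each returns a list of dicts, best first, with "confidence" (0 to 1); they miss things now and then, are a little off and sometimes report something else, mostly with a low value. They report only what shows in the picture. A call takes as long as a camera call. They do not tell look-alikes from the thing itself.
- env.regions_of(camera, query): "region" (400x640 bool, what is visible of it) and "rect" ([left, top, right, bottom] in pixels, round what is visible of it).
The state is a dict: "time_s": time; "qpos": joint angles; "joint_velocities": joint speeds; "effort": joint torques, N m; "tool_pos": TCP position; "tool_rot": TCP orientation; "force": force on the tool from outside, world axes, zero at the start; "wrist_torque": the same for the moment, N m; "grip_width": finger opening in m.
Only numpy, scipy, OpenCV 4.12 (cv2) and the standard library are available. Lean on these libraries where they do the work, as an engineer would, in place of code of your own. Each camera call takes 0.05 s, during which the arm holds its last target. There are 200 camera calls.

### The job

Get the wax block that lies on the clamp's deck ready for trimming: with the fingers push it back square against the rail, then slide it along the rail, without letting it leave the rail, until its nose is fully home in the corner pocket, and swing the lever shut to lock it. Push only on its plastic shell: do not lift or tip the block, keep off its wax, leave everything else where it stands, and finish with the arm clear.

Things in the scene. Friction and masses are not known exactly. Their poses are not given: they have to be found in the camera images.
- clamp: trimming clamp for tissue blocks, fixed: flat dark grey anodised base on short feet; its top (the deck) is 12 mm above its origin and spans x -68..62, y -95..75 mm of its frame. Origin on the worktop below the deck. x points away from the robot, y to the left along the rail towards the pocket, give or take its yaw. The deck is clear and smooth but for rail, pocket and lever
- rail (a point): right-hand end of the rail's front face at deck level, at (45, -85, 12) mm in the clamp's frame. The bright steel rail runs straight along the clamp's y from here to the end stop, 9 mm high, 10 mm thick
- pocket_corner (a point): inner corner of the pocket at deck level, where the rail's front face meets the end stop's face; at (45, 60, 12) mm in the clamp's frame, with the clamp's axes. The end stop is 10 mm thick, 13 mm high. A hood reaches 4 mm out from it over the pocket, its underside 10 mm above the deck
- cheek (a point): rounded entry of the pocket's front wall (cheek) at deck level, at (14, 51, 12) mm in the clamp's frame: the cheek fills x 6.5..14, y 47..60 mm, 13 mm high, so the pocket is 31 mm wide between it and the rail and takes only a block that lies along the rail
- block: tissue cassette, wax side up on the deck: pale plastic shell 28.5 mm (x) by 41 mm (y), 8 mm high, 24 g with its wax. Origin at the centre of the underside; +y is the square nose that goes into the pocket, -y the label end, whose lip (4.6 to 8 mm high) overhangs a slope and is the end to push. It starts up to 0.35 rad askew to the clamp, clear of rail and pocket
- block_corner (a point): lower corner of the shell between nose and rail side, at (14.25, 20.5, 0) mm in the block's frame; meets pocket_corner when the block is home
- wax: wax with tissue in its upper face, part of the block: 23.5 x 25.5 mm, from 8 to 12.5 mm above the block's underside, set in 2.5 mm from the shell's long sides, 6 mm from the nose, 9.5 mm from the label end. Origin at the centre of its underside. Keep the fingers off it
- lever (a joint): turn of the clamping lever, rad: 0 open, arm along the clamp's +y (left); grows counter-clockwise seen from above, the knob coming towards the robot; 1.57 shut, arm along the clamp's -x; stop at 1.6. Starts at 0 to 0.35, stays where left; 1 to 3 N at the knob moves it. Its eccentric cam then presses the block against the rail; at the start it leaves 2 mm or more beside a block that is home
- pivot (a point): the lever's upright axis at the top of its arm, at (0.8, 34, 30.5) mm in the clamp's frame; the cam below it (radius 12 mm, 4 mm off the axis) stands 1 to 8.5 mm above the deck
- knob (a point): on the lever's upright knob, 50 mm from the pivot, 42 mm above the worktop. The knob is a round post 13 mm thick (black top up to 16 mm) from 25.5 to 56 mm above the worktop; the flat arm, 9 mm wide, runs 25.5 to 30.5 mm above the worktop
- microscope: white microscope to the right of the clamp, fixed, never in another place: reaches 155 mm towards the robot and 240 mm back from its origin, 130 mm to either side, about 310 mm high; origin at the underside. An obstacle: keep the arm clear of it
- spare_block: a second, finished wax block of the same kind as the one on the clamp, lying flat on the worktop to the right of the clamp; origin at the centre of its underside. Leave it alone
- white_bottle: white plastic reagent bottle with blue cap, 33 mm across, 66 mm tall, on the worktop behind the clamp's rail; origin at the centre of its underside. Leave it alone
- coplin_jar: staining jar with round white lid, 52 mm across, 86 mm tall, behind to the left; origin at the centre of its underside. Leave it alone
- beaker: small glass beaker, 45 mm across, 58 mm tall, behind the clamp; origin at the centre of its underside. Leave it alone
- dropper_bottle: brown dropper bottle with pointed cap, 38 mm across, 111 mm tall, behind the clamp to the right; origin at the centre of its underside. Leave it alone
- tweezers: steel tweezers lying on the worktop in front of the clamp, 124 mm long (their y axis), 9 mm high; origin at the centre of the underside. Leave them alone
- coverslip_box: small white box with blue lid, 31 x 31 x 20 mm, front left on the worktop; origin at the centre of its underside. Leave it alone
Mind the look-alikes: they are no part of the job. Leave any blue look-alike of the block alone.

How it is judged (in metres and radians):
On the way, in this order (a step that is already met when the one before it is completed fails the run):
1. the block lies square against the rail, its nose still more than 30 mm from the end stop (x of block_corner in the frame of pocket_corner above -0.0025 m and angle between the y axis of block and the y axis of clamp, either way round below 0.06 rad and y of block_corner in the frame of pocket_corner below -0.03 m), for 0.1 s.
2. the block's nose is fully home in the corner pocket, the lever still open (y of block_corner in the frame of pocket_corner between -0.002 and 0.002 m and angle between the y axis of block and the y axis of clamp, either way round below 0.05 rad and x of block_corner in the frame of pocket_corner above -0.003 m and value of joint lever below 0.8 rad), for 0.1 s.
At the end, for the whole second after the job is handed in: the block lies flat in the corner pocket, its corner within 1.6 mm of the rail's face and 2 mm of the end stop and square to the rail within 0.05 rad, at rest, and the lever is shut (joint over 1.4 rad) (x of block_corner in the frame of pocket_corner between -0.0016 and 0.002 m and y of block_corner in the frame of pocket_corner between -0.002 and 0.002 m and angle between the y axis of block and the y axis of clamp, either way round below 0.05 rad and value of joint lever above 1.4 rad and z of block in the frame of clamp below 0.0145 m and linear speed of block below 0.01 m/s); the robot touches nothing.
It fails at once if the block is lifted or tipped (more than 6 mm off the deck, or 0.3 rad) (z of block in the frame of clamp above 0.018 m or angle between block's own z axis and vertical above 0.3 rad).
It fails at once if the block falls off the deck (z of block in the frame of clamp below 0.006 m).
It fails at once if the fingers or the arm press on the wax with more than 1.5 N (contact force between wax and the fingers above 1.5 N or contact force between wax and the arm above 1.5 N).
It fails at once if the block is more than 6 mm off the rail while its nose is less than 45 mm from the end stop (y of block_corner in the frame of pocket_corner above -0.045 m and x of block_corner in the frame of pocket_corner below -0.006 m).
It fails at once if a bystander is moved by more than 15 mm (distance of any of spare_block, white_bottle, coplin_jar, beaker, dropper_bottle, tweezers, coverslip_box from where it was at the start of the episode above 0.015 m).
It also fails if it takes over 64 s, if anything falls off the work surface, if the arm or the gripper's body presses on something with over 40 N, if the wrist force passes 120 N, or if a joint passes its speed limit or range.

## Working session

There is one attempt and no reset: what is moved stays moved. The work goes in short steps, Python scripts to look and compute and a tool call to move; the robot and the scene stay as the last step left them, time stands still between calls to the robot, and variables do not carry over. Pictures are saved under pics/ and viewed, about 8 in all and at most 12, crops included, and the job is handed in when it is done.

Besides the shell and the picture viewer there is one more tool, called after "Call:" as a command line: name --pt "numbers of a row" for each row, then --argument value for the rest. send_rows: Moves the arm, as the interface text tells. Its arguments: {"type":"object","properties":{"plan":{"type":"array"},"grip_force":{"type":"number"}},"required":["plan"]}

```bash
ls; mkdir -p pics
python3 - <<'E'
from cell import env
import cv2,numpy as np
o=env.get_obs();print({k:np.round(v,3).tolist() for k,v in o.items()}, env.grip_point_offset)
for c in("scene","side","wrist"):
    k=env.get_calibration(c);print(c,{a:np.round(b,4).tolist() for a,b in k.items()})
ims=[env.read_camera(c) for c in("scene","side")]
for n,im in zip("ab",ims): cv2.imwrite(f"pics/{n}.png",im[:,:,::-1])
for c in ("scene","side"):
    for q in("clamp","block","knob","rail","microscope"):
        r=env.regions_of(c,q);print(c,q,[(round(x["confidence"],2),np.round(x["rect"]).tolist()) for x in r[:3]])
E
```

```text
pics
{'time_s': 0.0, 'qpos': [68.875, 18.439, -4.014, 83.174, 1.295, 78.54, -3.259], 'joint_velocities': [0.057, 0.054, 0.079, 0.003, -0.118, -0.026, -0.084], 'effort': [0.0, -49.129, -0.403, -31.252, -0.064, 0.044, 0.0], 'tool_pos': [0.243, -0.602, 0.221], 'tool_rot': [-179.892, 0.006, 21.935], 'force': [0.351, 0.416, -0.351], 'wrist_torque': [0.002, 0.02, 0.007], 'grip_width': 0.087} 0.0187
scene {'fx': 468.3896, 'fy': 468.3896, 'cx': 325.0098, 'cy': 196.8191, 'extrinsics': [[-0.5277, -0.3713, 0.764, -0.3204], [-0.8494, 0.2204, -0.4796, 0.6608], [0.0097, -0.902, -0.4317, 0.5427], [0.0, 0.0, 0.0, 1.0]]}
side {'fx': 440.7803, 'fy': 440.7803, 'cx': 321.4759, 'cy': 198.1861, 'extrinsics': [[0.9253, 0.2728, -0.2633, 0.8857], [0.3788, -0.6354, 0.6729, -0.7671], [0.0163, -0.7224, -0.6913, 0.9897], [0.0, 0.0, 0.0, 1.0]]}
wrist {'fx': 309.7069, 'fy': 309.7069, 'cx': 321.2014, 'cy': 197.8074, 'extrinsics': [[0.3743, -0.8994, -0.2258, 0.3023], [-0.9273, -0.3636, -0.0888, -0.5793], [-0.0023, 0.2426, -0.9701, 0.3835], [0.0, 0.0, 0.0, 1.0]]}
scene clamp [(0.78, [244.0, 207.0, 338.0, 251.0])]
scene block [(0.72, [297.0, 223.0, 315.0, 233.0]), (0.72, [245.0, 263.0, 263.0, 280.0])]
scene knob [(0.51, [248.0, 221.0, 278.0, 236.0])]
scene rail []
scene microscope []
side clamp [(0.93, [306.0, 162.0, 354.0, 215.0])]
side block []
side knob [(0.42, [335.0, 160.0, 338.0, 181.0])]
side rail [(0.82, [305.0, 163.0, 353.0, 215.0])]
side microscope []
```

```bash
cat > h.py <<'E'
from cell import env
import cv2,numpy as np
def ray(c,uv,K=None):
    K=K or env.get_calibration(c);E=np.array(K["extrinsics"])
    x=(uv[0]-K["cx"])/K["fx"];y=(uv[1]-K["cy"])/K["fy"]
    if c=="wrist":
        r=np.hypot(x,y);s=np.sin(r)/max(r,1e-9);d=np.array([x*s,y*s,np.cos(r)])
    else: d=np.array([x,y,1.]);d/=np.linalg.norm(d)
    return E[:3,3],E[:3,:3]@d
def atz(c,uv,z,K=None):
    o,d=ray(c,uv,K);return o+d*(z-o[2])/d[2]
def proj(c,p,K=None):
    K=K or env.get_calibration(c);E=np.array(K["extrinsics"]);q=E[:3,:3].T@(np.array(p)-E[:3,3])
    if c=="wrist":
        t=np.arctan2(np.hypot(q[0],q[1]),q[2]);n=np.hypot(q[0],q[1])+1e-12;a=q[:2]/n*t
    else: a=q[:2]/q[2]
    return np.array([K["fx"]*a[0]+K["cx"],K["fy"]*a[1]+K["cy"]])
def tri(obs):
    A=np.zeros((3,3));b=np.zeros(3)
    for o,d in obs:
        M=np.eye(3)-np.outer(d,d);A+=M;b+=M@o
    return np.linalg.solve(A,b)
E
python3 - <<'E'
import cv2,numpy as np
a=cv2.imread("pics/a.png");b=cv2.imread("pics/b.png")
A=cv2.resize(a[150:350,180:420],(720,600),interpolation=cv2.INTER_CUBIC)
cv2.imwrite("pics/a1.png",A)
cv2.imwrite("pics/b1.png",cv2.resize(b,(800,500)))
E
```

```text
(no output)
```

View pics/a.png

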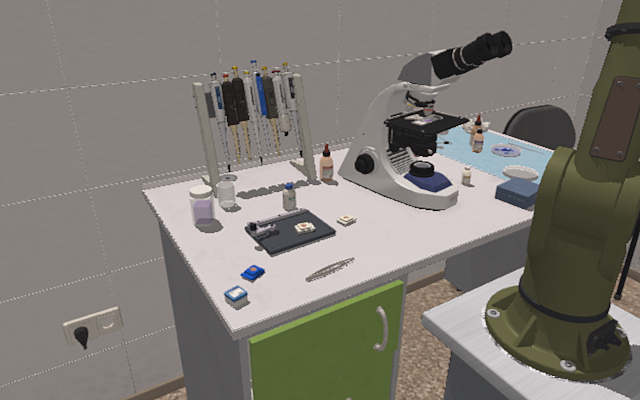

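View pics/b1.png

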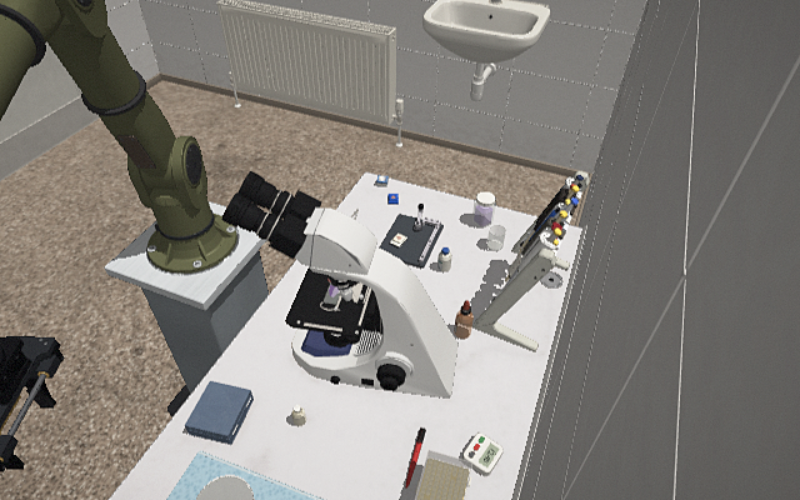

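The scene view shows the clamp at about (290,231), with the pale block at (305,228) and the lever at (262,229). The blue look-alike is at (253,272) and the spare block at (346,220). In the side view the microscope stands between the arm's start and the clamp.

Run:
```python
from h import *
for n,u in dict(clampcorners=(245,230),c2=(291,251),c3=(335,233),c4=(292,211)).items(): print(n,atz("scene",u,0.012).round(3))
print("block",atz("scene",(305,228),0.02).round(3),"blue",atz("scene",(253,272),0.01).round(3),"spare",atz("scene",(346,220),.01).round(3))
print("jar",atz("scene",(204,223),0).round(3),"beaker",atz("scene",(228,205),0).round(3),"wb",atz("scene",(290,208),0).round(3))
print("side block",atz("side",(398/1.25,240/1.25),.02).round(3))
for u in((345,180),(440,207),(457,195),(405,183)): print("micro base",atz("scene",u,0).round(3))
s=[(300,395),(330,385),(455,397),(375,395)]
for u in s: print("micro side",atz("side",(u[0]/1.25,u[1]/1.25),0).round(3))
print("eyepiece",tri([ray("scene",(505,42)),ray("side",(245/1.25,185/1.25))]).round(3),tri([ray("scene",(475,57)),ray("side",(240/1.25,215/1.25))]).round(3),"head top",tri([ray("scene",(405,62)),ray("side",(375/1.25,235/1.25))]).round(3))
```

```text
clampcorners [0.563 0.32  0.012]
c2 [0.43  0.273 0.012]
c3 [0.446 0.152 0.012]
c4 [0.592 0.184 0.012]
block [0.489 0.206 0.02 ] blue [0.404 0.372 0.01 ] spare [0.488 0.094 0.01 ]
jar [0.665 0.383 0.   ] beaker [0.726 0.299 0.   ] wb [0.63 0.17 0.  ]
side block [0.496 0.2   0.02 ]
micro base [ 0.707 -0.052  0.   ]
micro base [ 0.437 -0.165  0.   ]
micro base [ 0.466 -0.257  0.   ]
micro base [ 0.601 -0.188  0.   ]
micro side [ 0.483 -0.284  0.   ]
micro side [ 0.528 -0.24   0.   ]
micro side [ 0.774 -0.166  0.   ]
micro side [ 0.622 -0.225  0.   ]
eyepiece [ 0.352 -0.179  0.416] [ 0.388 -0.194  0.38 ] head top [ 0.585 -0.133  0.347]
```

Call:
send_rows --pt "30 0 0 -48 0 0 0" --pt "0 0 0 -48 0 0 0" --pt "0 0 0 -48 0 0 0" --pt "0 0 0 -48 0 0 0" --pt "0 0 0 -48 0 0 0" --pt "0 0 0 -48 0 0 0" --pt "0 0 0 0 0 0 0"

```text
time_s: 1.3
tool_pos: [0.2432, -0.6036, 0.5191]
tool_rot: [179.2, -0.0, 21.9]
force: [-0.2, -0.0, 0.4]
grip_width: 0.0391
```

Call:
send_rows --pt "0 34.7 -26.9 0 0 0 0" --pt "0 34.7 -26.9 0 0 0 0" --pt "0 34.7 -26.9 0 0 0 0" --pt "0 34.7 -26.9 0 0 0 0" --pt "0 34.7 -26.9 0 0 0 0" --pt "0 34.7 -26.9 0 0 0 0" --pt "0 34.7 -26.9 0 0 0 0" --pt "0 34.7 -26.9 0 0 0 0"

```text
time_s: 2.1
tool_pos: [0.4204, -0.2979, 0.5105]
tool_rot: [180.0, 0.0, 21.9]
force: [-0.2, -0.2, -0.1]
grip_width: 0.0006
```

Call:
send_rows --pt "0 21.3 -37.7 0 0 0 0" --pt "0 21.3 -37.7 0 0 0 0" --pt "0 21.3 -37.7 0 0 0 0" --pt "0 21.3 -37.7 0 0 0 0" --pt "0 21.3 -37.7 0 0 0 0" --pt "0 21.3 -37.7 0 0 0 0" --pt "0 21.3 -37.7 0 0 0 0" --pt "0 13 -38 0 0 0 0" --pt "0 13 -38 0 0 0 0" --pt "0 13 -38 0 0 0 0" --pt "0 13 -38 0 0 0 0" --pt "0 13 -38 0 0 0 0"

```text
time_s: 3.3
tool_pos: [0.4484, 0.2029, 0.5106]
tool_rot: [179.9, -0.0, 21.9]
force: [1.2, -1.1, 0.5]
grip_width: 0.0006
```

Run:
```python
from h import *
o=env.get_obs();print(o["qpos"],o["tool_pos"],o["tool_rot"])
im=env.read_camera("wrist");cv2.imwrite("pics/w1.png",im[:,:,::-1])
```

```text
[ 17.97197548   2.71933478 -47.46454508  69.64194663   2.16966212
 108.47715059 -96.87249092] [0.44843129 0.2028963  0.51058179] [ 1.79949995e+02 -3.62788045e-02  2.18989735e+01]
```

View pics/w1.png

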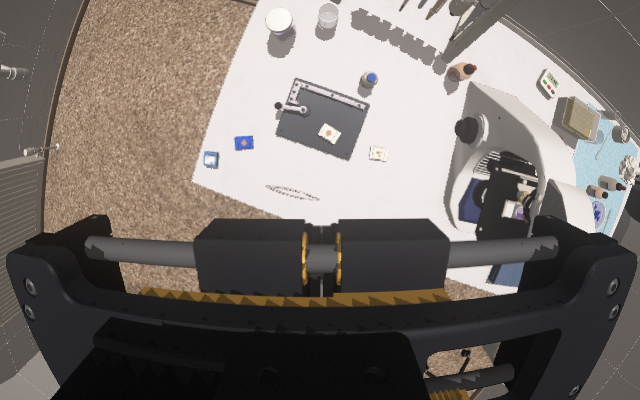

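Run:
```python
from h import *
P=[atz("wrist",u,.012) for u in((297,78),(369,97),(351,159),(277,134))]
for p in P: print(p.round(4))
for i in range(4):
    d=P[(i+1)%4]-P[i];print(np.linalg.norm(d).round(4),np.degrees(np.arctan2(d[1],d[0])).round(1))
print("block",atz("wrist",(330,134),.02).round(3),"knob",atz("wrist",(279,105),.05).round(3))
for n,u in dict(spare=(378,154),blue=(244,143),wb=(370,79),tw=(293,192)).items(): print(n,atz("wrist",u,.01).round(3))
```

```text
[0.5732 0.3203 0.012 ]
[0.5947 0.1645 0.012 ]
[0.4567 0.1474 0.012 ]
[0.446  0.3144 0.012 ]
0.1573 -82.1
0.1391 -172.9
0.1673 93.7
0.1273 2.7
block [0.489 0.21  0.02 ] knob [0.505 0.328 0.05 ]
spare [0.49  0.097 0.01 ]
blue [0.401 0.376 0.01 ]
wb [0.632 0.177 0.01 ]
tw [0.341 0.236 0.01 ]
```

Call:
send_rows --pt "0 -4.7 -36.4 0 0 0 0" --pt "0 0 0 0 0 0 0.14" --pt "0 0 0 40 0 0 0.14" --pt "0 0 0 45 0 0 0" --pt "0 0 0 45 0 0 0" --pt "0 0 0 45 0 0 0" --pt "0 0 0 45 0 0 0" --pt "0 0 0 45 0 0 0" --pt "0 0 0 45 0 0 0" --pt "0 0 0 45 0 0 0" --pt "0 0 0 25 0 0 0" --pt "0 0 0 0 0 0 0"

```text
time_s: 4.55
tool_pos: [0.4281, 0.2316, 0.1269]
tool_rot: [179.9, 0.4, 5.9]
force: [-0.5, 1.0, -0.5]
grip_width: 0.0003
```

Run:
```python
from h import *
o=env.get_obs();print(o["qpos"].round(1),o["tool_pos"],o["tool_rot"])
im=env.read_camera("wrist");cv2.imwrite("pics/w2.png",im[:,:,::-1])
for q in("clamp","block","wax","knob","lever"):
    r=env.regions_of("wrist",q);print(q,[(round(x["confidence"],2),np.round(x["rect"]).tolist()) for x in r[:3]])
    if q=="block":
        for i,x in enumerate(r): np.save(f"pics/blk{i}.npy",x["region"])
```

```text
[  15.5    6.6  -49.   110.9    5.3   65.3 -119.7] [0.42806494 0.23158859 0.12688708] [179.90345336   0.42855068   5.90800235]
clamp [(0.88, [210.0, 23.0, 430.0, 172.0])]
block [(0.7, [335.0, 103.0, 387.0, 148.0]), (0.63, [163.0, 181.0, 204.0, 218.0]), (0.19, [345.0, 109.0, 380.0, 144.0])]
wax [(0.88, [343.0, 110.0, 378.0, 140.0]), (0.55, [168.0, 182.0, 193.0, 210.0])]
knob [(0.74, [210.0, 74.0, 301.0, 106.0])]
lever [(0.94, [211.0, 75.0, 304.0, 106.0])]
```

View pics/w2.png

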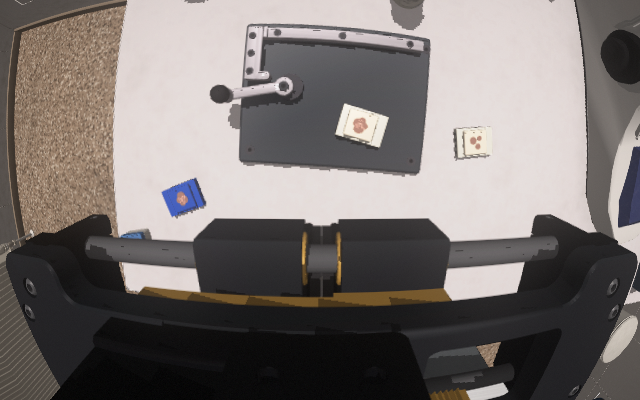

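```bash
cat >> h.py <<'E'
def ortho(im,K,z,x0,x1,y0,y1,s=0.00025,c="wrist"):
    # rows: x decreasing downward (up = +x), cols: y decreasing to the right
    xs=np.arange(x1,x0,-s);ys=np.arange(y1,y0,-s)
    X,Y=np.meshgrid(xs,ys,indexing="ij");E=np.array(K["extrinsics"])
    q=(np.stack([X,Y,np.full_like(X,z)],-1)-E[:3,3])@E[:3,:3]
    n=np.hypot(q[...,0],q[...,1])+1e-12;t=np.arctan2(n,q[...,2])
    u=K["fx"]*q[...,0]/n*t+K["cx"];v=K["fy"]*q[...,1]/n*t+K["cy"]
    return cv2.remap(im,u.astype(np.float32),v.astype(np.float32),cv2.INTER_CUBIC)
E
python3 - <<'E'
from h import *
K=env.get_calibration("wrist");im=cv2.imread("pics/w2.png")
O=ortho(im,K,.012,.43,.62,.12,.36,.0003)
for i in range(0,24,2): 
    c=int((.36-(.12+i*.01))/.0003);cv2.line(O,(c,0),(c,6),(0,0,255),1);cv2.putText(O,f"{.12+i*.01:.2f}",(c-12,18),0,.35,(0,0,255),1)
for i in range(0,19,2):
    r=int((.62-(.43+i*.01))/.0003);cv2.line(O,(0,r),(6,r),(0,0,255),1);cv2.putText(O,f"{.43+i*.01:.2f}",(8,r+4),0,.35,(0,0,255),1)
print(O.shape);cv2.imwrite("pics/o2.png",O[:600,:800])
np.save("pics/K2.npy",K,allow_pickle=True)
E
```

```text
(634, 800, 3)
```

View pics/o2.png

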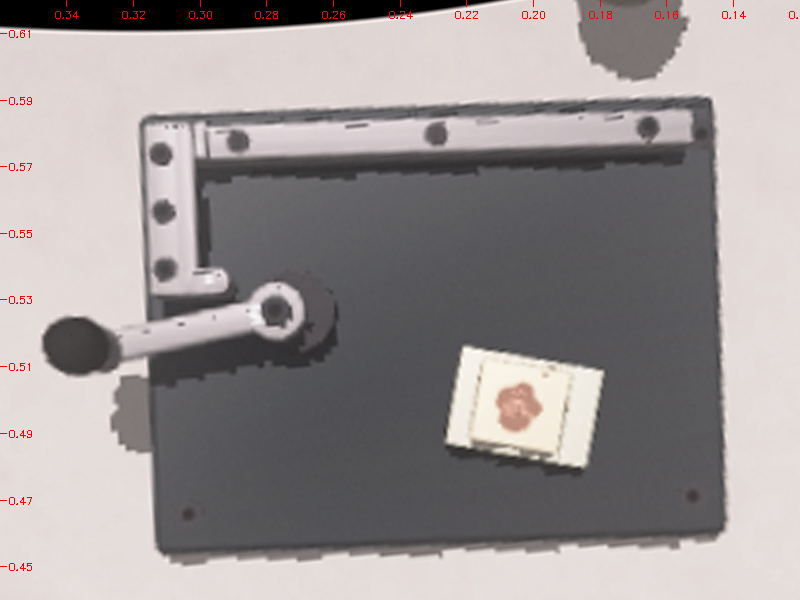

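The rectified view fits the given sizes: the deck measures 171 x 131 mm and the block 41 x 29 mm. Clamp yaw is about 1.9°, with its origin near (0.525, 0.240). The block's centre is near (0.4976, 0.2037), askew about -11.6° to the clamp, with its nose to the left. First I go to the approach pose in front of the block, staying high.

Call:
send_rows --pt "6 17.6 15 30 0 0 0.07" --pt "6 17.6 15 30 0 0 0" --pt "6 0 0 20 0 0 0" --pt "6 0 0 0 0 0 0" --pt "6 0 0 0 0 0 0"

```text
time_s: 5.35
tool_pos: [0.4685, 0.2066, 0.0516]
tool_rot: [-180.0, -0.1, 1.9]
force: [0.5, 0.2, 0.6]
grip_width: 0.0062
```

```bash
cat >> h.py <<'E'
T0=np.array([.52516,.23982]);PSI=np.radians(1.92)
def toclamp(p):
    d=np.array(p[:2])-T0;c,s=np.cos(PSI),np.sin(PSI);return np.array([d[0]*c+d[1]*s,-d[0]*s+d[1]*c])*1000
def toworld(x,y):
    c,s=np.cos(PSI),np.sin(PSI);return T0+np.array([x*c-y*s,x*s+y*c])/1000
def st():
    o=env.get_obs();p=o["tool_pos"];print("t",round(o["time_s"],2),"tcp",p.round(4),"rot",np.round(o["tool_rot"],2),"clamp",toclamp(p).round(1),"F",o["force"].round(1),"w",round(o["grip_width"]*1000,1))
E
python3 - <<'E'
from h import *
st();K=np.load("pics/K2.npy",allow_pickle=True).item()
# refined block corners/knob using w2
D={}
for n,(c,r) in dict(A=(465,346),B=(604,370),C=(583,468),D=(446,445)).items():
    uv=proj("wrist",[.62-r*.0003,.36-c*.0003,.012],K);p=atz("wrist",uv,.020,K);D[n]=toclamp(p);print(n,D[n].round(1))
uv=proj("wrist",[.62-345*.0003,.36-77*.0003,.012],K);k=atz("wrist",uv,.056,K)
uv=proj("wrist",[.62-310*.0003,.36-275*.0003,.012],K);q=atz("wrist",uv,.0305,K)
print("knob",toclamp(k),"pivot",toclamp(q))
d=toclamp(k)-toclamp(q);print(np.hypot(*d),np.arctan2(-d[0],d[1]))
E
```

```text
t 5.35 tcp [0.4685 0.2066 0.0516] rot [-1.7996e+02 -5.0000e-02  1.9100e+00] clamp [-57.8 -31.3] F [0.5 0.2 0.6] w 6.2
A [-10.2 -18.5]
B [-18.5 -58.7]
C [-46.9 -51.6]
D [-38.8 -12. ]
knob [-9.12253231 82.25108242] pivot [ 0.98067835 35.17222603]
48.150738149987504 0.21139559026354326
```

Call:
send_rows --pt "6 -5 4 16 0 0 0" --pt "6 0 0 12 0 0 0" --pt "6 0 0 8 0 0 0" --pt "6 0 0 0 0 0 0" --pt "6 0 0 0 0 0 0"

```text
time_s: 5.85
tool_pos: [0.4636, 0.2021, 0.015]
tool_rot: [-180.0, -0.0, 1.9]
force: [0.4, 0.2, -0.3]
grip_width: 0.0062
```

Call:
send_rows --pt "6 5 0 0 0 0 0" --pt "6 5 0 0 0 0 0" --pt "6 5 0 0 0 0 0" --pt "6 5 0 0 0 0 0" --pt "6 5 0 0 0 0 0" --pt "6 5 0 0 0 0 0" --pt "6 5 0 0 0 0 0" --pt "6 5 0 0 0 0 0" --pt "6 5 0 0 0 0 0" --pt "6 5 0 0 0 0 0" --pt "6 5 0 0 0 0 0" --pt "6 3 0 0 0 0 0"

```text
time_s: 7.05
tool_pos: [0.5218, 0.2036, 0.0145]
tool_rot: [-180.0, -0.0, 1.9]
force: [-0.9, 0.1, 0.5]
grip_width: 0.0058
```

Run:
```python
from h import *
st();K=env.get_calibration("wrist");im=env.read_camera("wrist")[:,:,::-1]
cv2.imwrite("pics/w3.png",im);cv2.imwrite("pics/w3v.png",np.hstack([im[60:360,200:440]]) if 0 else im)
```

```text
t 7.05 tcp [0.5218 0.2036 0.0145] rot [-1.80e+02 -1.00e-02  1.87e+00] clamp [ -4.6 -36.1] F [-0.9  0.1  0.5] w 5.8
```

View pics/w3.png

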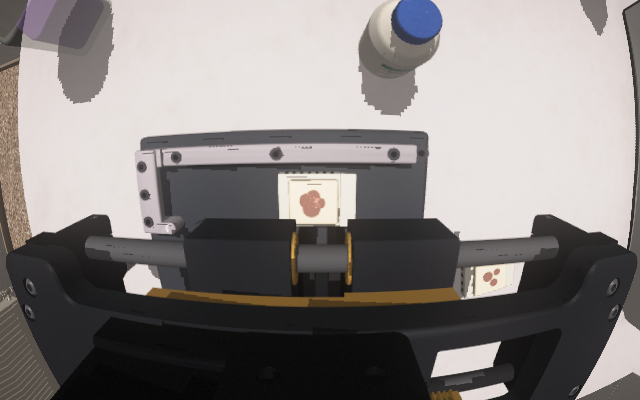

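The block sits square on the fingers, its back edge at about row 174 against the rail face at row 163. I continue to the rail.

Call:
send_rows --pt "6 3 0 0 0 0 0" --pt "6 3 0 0 0 0 0" --pt "6 2 0 0 0 0 0" --pt "6 1 0 0 0 0 0" --pt "6 1 0 0 0 0 0" --pt "6 1 0 0 0 0 0"

```text
time_s: 7.7
tool_pos: [0.5278, 0.2038, 0.0139]
tool_rot: [179.9, 0.5, 1.9]
force: [-12.5, -2.5, 8.6]
grip_width: 0.0059
```

Run:
```python
from h import *
st();K=env.get_calibration("wrist");im=env.read_camera("wrist")[:,:,::-1].copy()
cv2.imwrite("pics/w4.png",im);st()
cv2.imwrite("pics/w4v.png",cv2.resize(im[120:260,120:450],(800,340),interpolation=cv2.INTER_CUBIC))
```

```text
t 7.7 tcp [0.5278 0.2038 0.0139] rot [179.85   0.5    1.93] clamp [  1.4 -36.1] F [-12.5  -2.5   8.6] w 5.9
t 7.75 tcp [0.5277 0.2038 0.0139] rot [179.85   0.51   1.93] clamp [  1.3 -36.1] F [-10.5  -1.4   8.6] w 5.9
```

View pics/w4v.png

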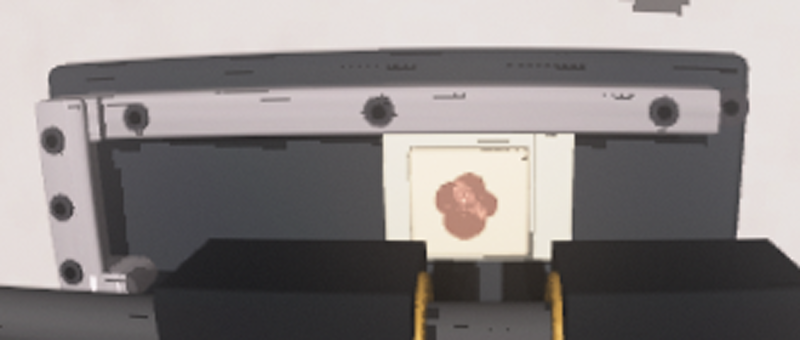

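Against the rail and square (edge at the rail along its whole length), at about 12 N. Now I back off, go round to the label end and close the fingers.

Call:
send_rows --pt "6 -6 0 0 0 0 0" --pt "6 -8 0 0 0 0 0" --pt "0 0 0 -20 0 0 0" --pt "0 0 0 -25 0 0 0" --pt "0 0 22 0 0 0 0" --pt "0 18 22 0 0 0 0" --pt "0 18 0 0 0 0 0" --pt "0 0 0 0 0 0 0" --pt "0 0 0 0 0 0 0"

```text
time_s: 8.65
tool_pos: [0.5552, 0.1611, 0.0595]
tool_rot: [-180.0, 0.0, 1.9]
force: [-0.2, 0.6, 0.2]
grip_width: 0.0004
```

Run:
```python
from h import *
st();K=env.get_calibration("wrist");im=env.read_camera("wrist")[:,:,::-1].copy()
cv2.imwrite("pics/w5.png",im)
np.save("pics/K5.npy",K,allow_pickle=True)
O=ortho(im,K,.012,.49,.61,.14,.32,.00025)
V=np.vstack([cv2.resize(O,(720,480)),cv2.resize(im[200:330,160:480],(720,292))])[:760]
V=cv2.resize(V,(560,590));cv2.imwrite("pics/w5v.png",V)
```

```text
t 8.65 tcp [0.5552 0.1611 0.0595] rot [-1.7997e+02  2.0000e-02  1.8900e+00] clamp [ 27.4 -79.7] F [-0.2  0.6  0.2] w 0.4
```

View pics/w5v.png

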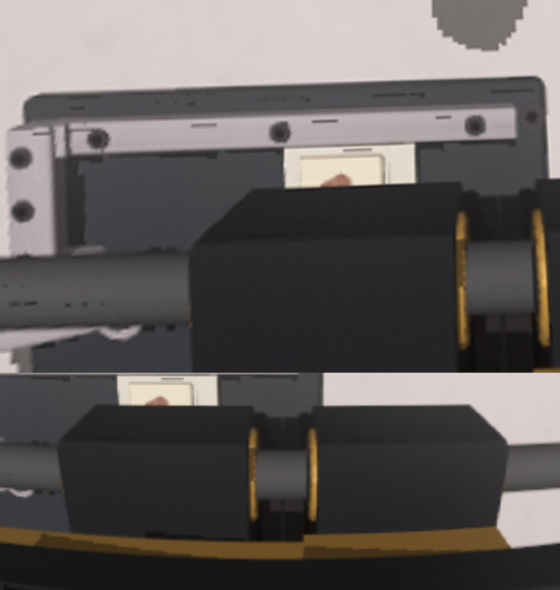

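Call:
send_rows --pt "0 -3 0 20 0 0 0" --pt "0 0 0 14 0 0 0" --pt "0 0 0 9 0 0 0" --pt "0 0 0 0 0 0 0" --pt "0 0 0 0 0 0 0"

```text
time_s: 9.2
tool_pos: [0.5526, 0.1609, 0.0166]
tool_rot: [-180.0, 0.0, 1.9]
force: [1.3, 0.0, 0.7]
grip_width: 0.0006
```

Call:
send_rows --pt "0 0 -4 1 0 0 0" --pt "0 0 -4 0 0 0 0" --pt "0 0 -4 0 0 0 0" --pt "0 0 -4 0 0 0 0" --pt "0 0 -4 0 0 0 0" --pt "0 0 -4 0 0 0 0" --pt "0 0 -4 0 0 0 0"

```text
time_s: 9.9
tool_pos: [0.5517, 0.1889, 0.0155]
tool_rot: [180.0, -0.0, 1.9]
force: [0.1, 0.3, 0.3]
grip_width: 0.0002
```

```bash
cat >> h.py <<'E'
def blk(n,x0=.53,x1=.60,y0=.16,y1=.33,s=.0002):
    """pale block's rectangle beside the rail from the wrist picture, top of shell z=.020"""
    K=env.get_calibration("wrist");im=env.read_camera("wrist")[:,:,::-1].copy();cv2.imwrite(f"pics/{n}.png",im)
    O=ortho(im,K,.020,x0,x1,y0,y1,s);cv2.imwrite(f"pics/{n}o.png",O)
    return im,O,K
E
python3 - <<'E'
from h import *
st();im,O,K=blk("w6");print(O.shape)
h=cv2.cvtColor(O,cv2.COLOR_BGR2HSV)
# profile of yellowish (block) pixels: b<r distinctly
m=((O[...,2].astype(int)-O[...,0])>18)&(O[...,2]>150)
n,l,s,c=cv2.connectedComponentsWithStats(m.astype(np.uint8))
for i in np.argsort(-s[1:,4])[:3]+1:
    x,y,w,hh,a=s[i];print(a,"y left",.33-x*.0002,"right",.33-(x+w)*.0002,"x top",.60-y*.0002,"bot",.60-(y+hh)*.0002)
E
```

```text
t 9.9 tcp [0.5517 0.1889 0.0155] rot [179.99  -0.     1.88] clamp [ 24.8 -51.8] F [0.1 0.3 0.3] w 0.2
(350, 850, 3)
739 y left 0.19820000000000002 right 0.19640000000000002 x top 0.5532 bot 0.532
413 y left 0.22660000000000002 right 0.19740000000000002 x top 0.5656 bot 0.564
378 y left 0.17800000000000002 right 0.1762 x top 0.5409999999999999 bot 0.53
```

Run:
```python
import cv2,numpy as np
O=cv2.imread("pics/w6o.png");im=cv2.imread("pics/w6.png")
cv2.imwrite("pics/w6v.png",np.vstack([cv2.resize(O,(800,330)),cv2.resize(im[120:240,160:480],(800,270))]))
```

```text
(no output)
```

View pics/w6v.png

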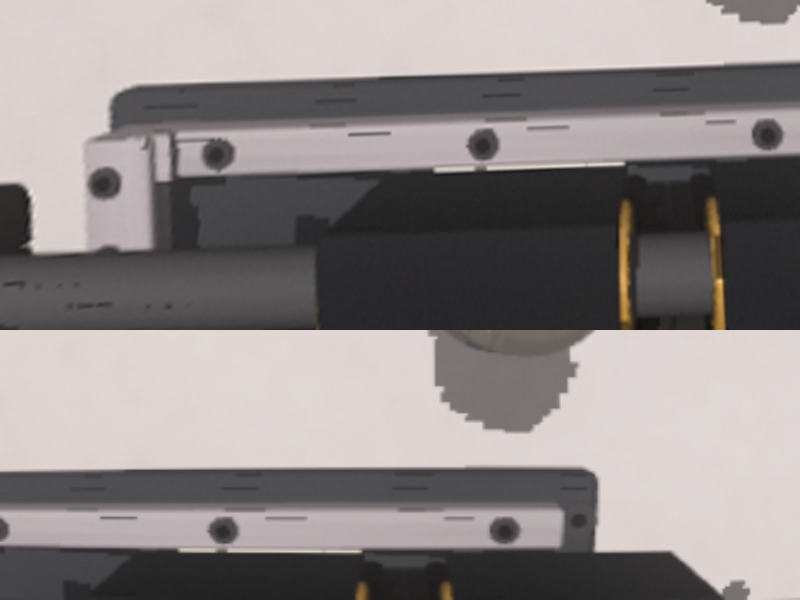

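The edge of the block shows as a sliver along the rail at columns 433–625, so it is still on the rail. Its label end is near y=0.197. Contact and this near view agree that my clamp estimate was biased by about (5.6, 7) mm, because the arm was still settling when I took the far picture. I correct for that and continue the slide.

Call:
send_rows --pt "0 0.1 -4 0 0 0 0" --pt "0 0.1 -4 0 0 0 0" --pt "0 0.1 -4 0 0 0 0" --pt "0 0.1 -4 0 0 0 0" --pt "0 0.1 -4 0 0 0 0" --pt "0 0.1 -4 0 0 0 0" --pt "0 0.1 -4 0 0 0 0" --pt "0 0.1 -4 0 0 0 0" --pt "0 0 0 0 0 0 0"

```text
time_s: 10.85
tool_pos: [0.5514, 0.2216, 0.0156]
tool_rot: [-180.0, -0.0, 1.9]
force: [-0.1, -0.2, -0.2]
grip_width: 0.0006
```

```bash
sed -i 's/^T0=.*/T0=np.array([.52516,.23982]);PSI=np.radians(1.92);T0=T0-np.array([[np.cos(PSI),-np.sin(PSI)],[np.sin(PSI),np.cos(PSI)]])@np.array([.0056,.0070])/' h.py
python3 - <<'E'
from h import *
st();im,O,K=blk("w7");m=((O[...,2].astype(int)-O[...,0])>18)&(O[...,2]>150)
n,l,s,c=cv2.connectedComponentsWithStats(m.astype(np.uint8))
for i in np.argsort(-s[1:,4])[:3]+1:
    x,y,w,hh,a=s[i];print(a,"y left",.33-x*.0002,"right",.33-(x+w)*.0002,"x top",.60-y*.0002,"bot",.60-(y+hh)*.0002, toclamp([.60-y*.0002,.33-x*.0002]),toclamp([.60-y*.0002,.33-(x+w)*.0002]))
E
```

```text
t 10.85 tcp [0.5514 0.2216 0.0156] rot [-1.7996e+02 -1.0000e-02  1.9400e+00] clamp [ 31.2 -12.1] F [-0.1 -0.2 -0.2] w 0.6
838 y left 0.2114 right 0.2088 x top 0.5539999999999999 bot 0.53 [ 33.47162359 -22.3703013 ] [ 33.38451306 -24.96884162]
```

Run:
```python
from h import *
for n in("w6","w7"):
    O=cv2.imread(f"pics/{n}o.png").astype(int);R=O[...,2];Y=R-O[...,0]
    for y in np.arange(.19,.30,.01):
        c=int((.33-y)/.0002);col=O[:, c-2:c+3].mean(1);yy=col[:,2]-col[:,0]
        # rail front edge = first dark or yellow row below the rail
        r0=int((.60-.575)/.0002);g=col.mean(1);e=[r for r in range(r0,r0+120) if g[r]<130]
        e0=e[0] if e else -1
        print(n,round(y,2),"edge x",round(.60-e0*.0002,4),"max yellow",yy[r0-20:e0+3].max().round(0),"rows>12",int((yy[r0-20:e0+3]>12).sum()))
```

```text
w6 0.19 edge x 0.5664 max yellow 10.0 rows>12 0
w6 0.2 edge x 0.5648 max yellow 22.0 rows>12 5
w6 0.21 edge x 0.5732 max yellow 9.0 rows>12 0
w6 0.22 edge x 0.575 max yellow 7.0 rows>12 0
w6 0.23 edge x 0.575 max yellow 7.0 rows>12 0
w6 0.24 edge x 0.575 max yellow 8.0 rows>12 0
w6 0.25 edge x 0.575 max yellow 7.0 rows>12 0
w6 0.26 edge x 0.575 max yellow 6.0 rows>12 0
w6 0.27 edge x 0.575 max yellow 4.0 rows>12 0
w6 0.28 edge x 0.575 max yellow 2.0 rows>12 0
w6 0.29 edge x 0.575 max yellow 1.0 rows>12 0
w7 0.19 edge x 0.5662 max yellow 10.0 rows>12 0
w7 0.2 edge x 0.5658 max yellow 9.0 rows>12 0
w7 0.21 edge x 0.5656 max yellow 10.0 rows>12 0
w7 0.22 edge x 0.575 max yellow 7.0 rows>12 0
w7 0.23 edge x 0.575 max yellow 6.0 rows>12 0
w7 0.24 edge x 0.575 max yellow 8.0 rows>12 0
w7 0.25 edge x 0.575 max yellow 7.0 rows>12 0
w7 0.26 edge x 0.575 max yellow 5.0 rows>12 0
w7 0.27 edge x 0.575 max yellow 2.0 rows>12 0
w7 0.28 edge x 0.575 max yellow 0.0 rows>12 0
w7 0.29 edge x 0.575 max yellow 2.0 rows>12 0
```

Run:
```python
from h import *
im=cv2.imread("pics/w7.png");s=env.read_camera("scene")[:,:,::-1]
cv2.imwrite("pics/s7.png",s)
d=env.read_camera("side")[:,:,::-1]
cv2.imwrite("pics/w7v.png",np.vstack([cv2.resize(im[130:240,160:480],(800,275),interpolation=cv2.INTER_CUBIC),np.hstack([cv2.resize(s[195:260,230:345],(400,226),interpolation=cv2.INTER_CUBIC),cv2.resize(d[155:215,290:396],(400,226),interpolation=cv2.INTER_CUBIC)])]))
```

```text
(no output)
```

View pics/w7v.png

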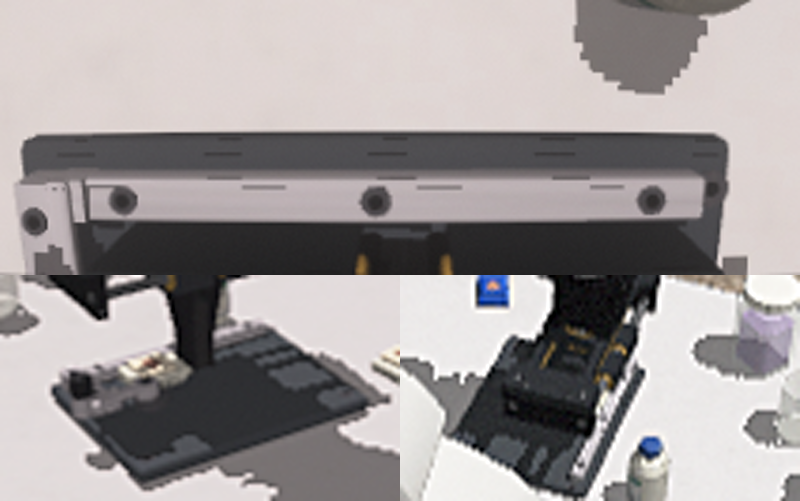

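The scene crop shows the block still along the rail and the finger at its label end, with about 16 mm left to the stop. I keep pushing in small steps.

Call:
send_rows --pt "0 0 -3 0 0 0 0" --pt "0 0 -3 0 0 0 0" --pt "0 0 -3 0 0 0 0" --pt "0 0 -3 0 0 0 0" --pt "0 0 -1 0 0 0 0" --pt "0 0 0 0 0 0 0"

```text
time_s: 11.6
tool_pos: [0.551, 0.2339, 0.0155]
tool_rot: [-180.0, 0.0, 1.9]
force: [0.4, 0.4, 0.0]
grip_width: 0.0002
```

Call:
send_rows --pt "0 0 -1 0 0 0 0" --pt "0 0 -1 0 0 0 0" --pt "0 0 -1 0 0 0 0" --pt "0 0 0 0 0 0 0"

```text
time_s: 12.0
tool_pos: [0.5509, 0.2368, 0.0155]
tool_rot: [-180.0, 0.0, 1.9]
force: [-0.1, 0.1, -0.0]
grip_width: 0.0002
```

Call:
send_rows --pt "0 0 -1 0 0 0 0" --pt "0 0 -1 0 0 0 0" --pt "0 0 0 0 0 0 0"

```text
time_s: 12.3
tool_pos: [0.5508, 0.2388, 0.0155]
tool_rot: [-180.0, 0.0, 1.9]
force: [-0.0, 0.1, -0.2]
grip_width: 0.0007
```

Call:
send_rows --pt "0 0 -1 0 0 0 0" --pt "0 0 -0.7 0 0 0 0" --pt "0 0 0 0 0 0 0"

```text
time_s: 12.6
tool_pos: [0.5508, 0.2404, 0.0155]
tool_rot: [-180.0, -0.0, 1.9]
force: [0.1, 0.4, -0.0]
grip_width: 0.0006
```

Call:
send_rows --pt "0 0 -0.8 0 0 0 0" --pt "0 0 -0.8 0 0 0 0" --pt "0 0 0 0 0 0 0"

```text
time_s: 12.9
tool_pos: [0.5507, 0.2421, 0.0155]
tool_rot: [-180.0, -0.0, 1.9]
force: [-0.4, 0.5, -0.0]
grip_width: 0.0005
```

Call:
send_rows --pt "0 0 -1 0 0 0 0" --pt "0 0 -1 0 0 0 0" --pt "0 0 -1 0 0 0 0" --pt "0 0 0 0 0 0 0"

```text
time_s: 13.3
tool_pos: [0.5506, 0.2451, 0.0155]
tool_rot: [-180.0, -0.0, 1.9]
force: [0.2, -1.2, -0.7]
grip_width: 0.0003
```

Call:
send_rows --pt "0 0 -0.8 0 0 0 0" --pt "0 0 -0.8 0 0 0 0" --pt "0 0 0 0 0 0 0"

```text
time_s: 13.6
tool_pos: [0.5506, 0.2466, 0.0155]
tool_rot: [-180.0, 0.0, 1.9]
force: [0.7, 0.6, -0.8]
grip_width: 0.0006
```

Call:
send_rows --pt "0 0 -0.8 0 0 0 0" --pt "0 0 -0.8 0 0 0 0" --pt "0 0 0 0 0 0 0"

```text
time_s: 13.9
tool_pos: [0.5506, 0.2483, 0.0155]
tool_rot: [-180.0, -0.0, 1.9]
force: [-0.1, -0.4, -0.1]
grip_width: 0.0001
```

Call:
send_rows --pt "0 0 -0.8 0 0 0 0" --pt "0 0 -0.8 0 0 0 0" --pt "0 0 0 0 0 0 0"

```text
time_s: 14.2
tool_pos: [0.5506, 0.2495, 0.0155]
tool_rot: [180.0, -0.0, 1.9]
force: [0.0, -0.9, -0.4]
grip_width: 0.0005
```

Call:
send_rows --pt "0 0 -0.8 0 0 0 0" --pt "0 0 0 0 0 0 0"

```text
time_s: 14.4
tool_pos: [0.5506, 0.2495, 0.0155]
tool_rot: [179.9, 0.0, 1.9]
force: [-0.8, -3.8, 2.0]
grip_width: 0.0001
```

Call:
send_rows --pt "0 0 -0.8 0 0 0 0" --pt "0 0 0 0 0 0 0"

```text
time_s: 14.6
tool_pos: [0.5506, 0.2495, 0.0155]
tool_rot: [179.8, 0.0, 1.8]
force: [-1.2, -5.0, 3.2]
grip_width: 0.0007
```

Firm contact: y stopped advancing and the force built to 5 N, about where the measured end-stop face puts "home". I back off, lift and look.

Call:
send_rows --pt "0 0 3 0 0 0 0" --pt "0 0 3 0 0 0 0" --pt "0 0 0 -25 0 0 0" --pt "0 0 0 -30 0 0 0" --pt "0 -25 0 -30 0 0 0" --pt "0 -30 -5 -10 0 0 0" --pt "0 -10 0 0 0 0 0" --pt "0 0 0 0 0 0 0" --pt "0 0 0 0 0 0 0" --pt "0 0 0 0 0 0 0"

```text
time_s: 15.6
tool_pos: [0.4864, 0.2474, 0.1097]
tool_rot: [-180.0, 0.0, 1.8]
force: [0.1, 0.4, 0.3]
grip_width: 0.0002
```

Run:
```python
from h import *
st();K=env.get_calibration("wrist");im=env.read_camera("wrist")[:,:,::-1].copy();st()
cv2.imwrite("pics/w8.png",im);np.save("pics/K8.npy",K,allow_pickle=True)
O=ortho(im,K,.012,.45,.60,.13,.33,.00025)
for i in range(0,20,2):
    c=int((i*.01)/.00025);cv2.line(O,(c,0),(c,6),(0,0,255),1);cv2.putText(O,f"{.33-i*.01:.2f}",(c-12,18),0,.35,(0,0,255),1)
for i in range(0,15,2):
    r=int(i*.01/.00025);cv2.line(O,(0,r),(6,r),(0,0,255),1);cv2.putText(O,f"{.60-i*.01:.2f}",(8,r+4),0,.35,(0,0,255),1)
cv2.imwrite("pics/w8o.png",O)
for q in("knob","block"):
    r=env.regions_of("wrist",q);print(q,[(round(x["confidence"],2),np.round(x["rect"]).tolist()) for x in r[:3]])
```

```text
t 15.6 tcp [0.4864 0.2474 0.1097] rot [-1.7999e+02  5.0000e-02  1.8000e+00] clamp [-32.9  15.9] F [0.1 0.4 0.3] w 0.2
t 15.65 tcp [0.4863 0.2476 0.1097] rot [-1.7998e+02  6.0000e-02  1.8000e+00] clamp [-33.   16.1] F [-0.   0.1 -0.7] w 0.6
knob [(0.59, [216.0, 146.0, 311.0, 190.0]), (0.41, [214.0, 84.0, 442.0, 225.0])]
block [(0.98, [261.0, 107.0, 312.0, 140.0]), (0.65, [181.0, 268.0, 198.0, 283.0])]
```

View pics/w8o.png

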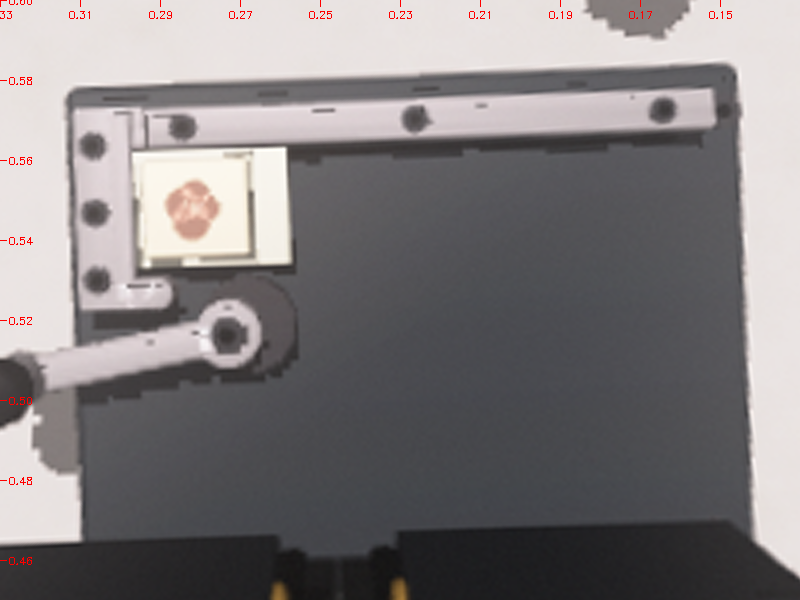

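The block is flat along the rail with its nose under the hood. The label end is at column ~292; scaled to the deck width, that puts the nose at about 60 mm, so it is home. The lever is still open. Next I refit the clamp pose and the knob from this settled view.

Run:
```python
from h import *
from scipy.optimize import least_squares
K=np.load("pics/K8.npy",allow_pickle=True).item();K={a:(np.array(b) if a=="extrinsics" else b) for a,b in K.items()}
px=lambda c,r:proj("wrist",[.60-r*.00025,.33-c*.00025,.012],K)
print("cam",K["extrinsics"][:3,3].round(4))
# image points and clamp-frame model points
obs=[(px(68,90),(62,75,12)),(px(735,66),(62,-95,12)),(px(227,336),(.8,34,30.5)),(px(716,137-12),(45,-85,21))]
def w(f,m):
    c,s=np.cos(f[2]),np.sin(f[2]);return np.array([f[0]+(m[0]*c-m[1]*s)/1e3,f[1]+(m[0]*s+m[1]*c)/1e3,m[2]/1e3+f[3]])
res=lambda f:np.concatenate([[*(proj("wrist",w(f,m),K)-p)] for p,m in obs]+[[f[3]*300]])
r=least_squares(res,[.52,.235,.03,0]);print(r.x.round(4),np.degrees(r.x[2]),r.fun.round(1))
f=r.x
m=cv2.imread("pics/w8.png").mean(2)
# knob: dark blob left part near ortho (0,390)
p=px(5,388);k=atz("wrist",p,.056+f[3],K);c,s=np.cos(f[2]),np.sin(f[2]);d=(k[:2]-f[:2])*1e3
kc=np.array([d[0]*c+d[1]*s,-d[0]*s+d[1]*c]);print("px",p,"knob clamp",kc,"r",np.hypot(kc[0]-.8,kc[1]-34),"ang",np.arctan2(-(kc[0]-.8),kc[1]-34))
# arm centreline direction: ortho (227,336)->(45,371) at z .0305
a=atz("wrist",px(227,336),.0305+f[3],K)-atz("wrist",px(60,368),.0305+f[3],K);print("arm ang",np.arctan2(a[0],-a[1])*-1-0, np.degrees(np.arctan2(a[0],a[1])))
for n,q in dict(contactend=(.5506,.2495),contactx=(.5278,.2038)).items():
    d=(np.array(q)-f[:2])*1e3;print(n,d[0]*c+d[1]*s,-d[0]*s+d[1]*c)
```

```text
cam [0.5509 0.2483 0.2717]
[ 0.5189  0.2371  0.0397 -0.0025] 2.2733470402973577 [-1.  -0.1  0.7 -0.8  0.8 -0.3 -0.6  1.2 -0.8]
px [227.97842447 175.83076695] knob clamp [-5.12677941 79.09104715] r 45.47888792592561 ang 0.13069107625978973
arm ang -0.1893219175067169 169.15265315754118
contactend 32.15028573861496 11.153334831811172
contactx 7.555449316881124 -33.60629007041685
```

Call:
send_rows --pt "0 16.5 -25.4 0 0 0 0" --pt "0 16.5 -25.4 0 0 0 0" --pt "0 16.5 -25.4 0 0 0 0" --pt "0 0 0 0 0 0 -0.09" --pt "0 0 0 20 0 0 -0.08" --pt "0 0 0 0 0 0 0" --pt "0 0 0 0 0 0 0" --pt "0 0 0 0 0 0 0"

```text
time_s: 16.55
tool_pos: [0.533, 0.3259, 0.0911]
tool_rot: [-180.0, -0.0, 11.5]
force: [0.8, 0.1, -0.3]
grip_width: 0.0006
```

```bash
sed -i 's/^T0=.*/T0=np.array([.5187,.2371]);PSI=np.radians(2.1)/' h.py
python3 - <<'E'
from h import *
st();s=env.read_camera("scene")[:,:,::-1];d=env.read_camera("side")[:,:,::-1]
cv2.imwrite("pics/s9.png",np.hstack([cv2.resize(s[190:260,225:345],(480,280),interpolation=cv2.INTER_CUBIC),cv2.resize(d[150:220,300:380],(320,280),interpolation=cv2.INTER_CUBIC)]))
for c in("scene","side"):
    for x in env.regions_of(c,"knob")[:2]: print(c,x["confidence"],x["rect"])
P=toworld(-7.7,83.3);print("predicted knob px",proj("scene",[*P,.056]),proj("side",[*P,.056]))
E
```

```text
t 16.55 tcp [0.533  0.3259 0.0911] rot [-1.7999e+02 -4.0000e-02  1.1510e+01] clamp [17.6 88.2] F [ 0.8  0.1 -0.3] w 0.6
scene 0.79 [248.9, 223.0, 282.8, 236.0]
side 0.61 [304.8, 164.2, 355.9, 214.5]
predicted knob px [254.05995632 223.05238569] [335.52709799 162.5740374 ]
```

Call:
send_rows --pt "0 0 0 20 0 0 0" --pt "0 0 0 20 0 0 0" --pt "0 0 0 14 0 0 0" --pt "0 0 0 0 0 0 0" --pt "0 0 0 0 0 0 0"

```text
time_s: 17.25
tool_pos: [0.5326, 0.3261, 0.0368]
tool_rot: [-180.0, -0.0, 11.6]
force: [0.0, -0.4, 0.7]
grip_width: 0.0002
```

Now I approach the knob and swing the lever as a rigid rotation about the pivot, starting with the first half.

Call:
send_rows --pt "0 -4 0 0 0 0 0" --pt "0 -4 0 0 0 0 0" --pt "0 -6.1 -1.7 0 0 0 -0.12" --pt "0 -6.1 -1.7 0 0 0 -0.12" --pt "0 -6.1 -1.7 0 0 0 -0.12" --pt "0 -6.1 -1.7 0 0 0 -0.12" --pt "0 -6.1 -1.7 0 0 0 -0.12" --pt "0 -6.1 -1.7 0 0 0 -0.12"

```text
time_s: 18.05
tool_pos: [0.4891, 0.316, 0.0375]
tool_rot: [179.9, -0.1, 53.2]
force: [1.5, 0.1, -0.5]
grip_width: 0.0007
```

Run:
```python
from h import *
st()
im=env.read_camera("wrist");
for x in env.regions_of("wrist","knob")[:2]: print(x["confidence"],x["rect"])
s=env.read_camera("side")
for x in env.regions_of("side","knob")[:2]: print("side",x["confidence"],x["rect"])
s=env.read_camera("scene")
for x in env.regions_of("scene","knob")[:2]: print("scene",x["confidence"],x["rect"])
for a in(.17,.5,.75,.9,1.1): 
    P=toworld(.8-50*np.sin(a),34+50*np.cos(a));print(a,"scene",proj("scene",[*P,.056]).round(),"side",proj("side",[*P,.056]).round())
```

```text
t 18.05 tcp [0.4891 0.316  0.0375] rot [ 1.7989e+02 -1.2000e-01  5.3170e+01] clamp [-26.7  79.9] F [ 1.5  0.1 -0.5] w 0.7
side 0.61 [325.5, 162.2, 337.9, 182.6]
scene 0.44 [262.4, 223.9, 281.3, 238.7]
0.17 scene [254. 223.] side [336. 163.]
0.5 scene [260. 225.] side [331. 162.]
0.75 scene [265. 226.] side [327. 163.]
0.9 scene [268. 227.] side [325. 164.]
1.1 scene [273. 227.] side [323. 165.]
```

Call:
send_rows --pt "0 -6.1 -1.7 0 0 0 -0.12" --pt "0 -6.1 -1.7 0 0 0 -0.12" --pt "0 -6.1 -1.7 0 0 0 -0.12" --pt "0 -6.1 -1.7 0 0 0 -0.12" --pt "0 -6.1 -1.7 0 0 0 -0.12" --pt "0 0 0 0 0 0 0"

```text
time_s: 18.95
tool_pos: [0.4696, 0.2914, 0.0367]
tool_rot: [179.9, -0.0, 87.2]
force: [0.3, 0.4, -0.1]
grip_width: 0.0007
```

Run:
```python
from h import *
st()
s=env.read_camera("side")
for x in env.regions_of("side","knob")[:2]: print("side",x["confidence"],x["rect"])
s=env.read_camera("scene")
for x in env.regions_of("scene","knob")[:2]: print("scene",x["confidence"],x["rect"])
for a in(1.1,1.3,1.4,1.5,1.6): 
    P=toworld(.8-50*np.sin(a),34+50*np.cos(a));print(a,"scene",proj("scene",[*P,.056]).round(1),"side",proj("side",[*P,.056]).round(1))
```

```text
t 18.95 tcp [0.4696 0.2914 0.0367] rot [ 1.7994e+02 -4.0000e-02  8.7170e+01] clamp [-47.1  56.1] F [ 0.3  0.4 -0.1] w 0.7
side 0.46 [322.4, 165.4, 337.8, 180.6]
scene 0.44 [277.4, 226.5, 287.0, 239.0]
1.1 scene [273.  226.6] side [322.7 164.8]
1.3 scene [277.7 226.2] side [320.7 166.2]
1.4 scene [280.  225.8] side [319.9 167. ]
1.5 scene [282.2 225.3] side [319.2 167.9]
1.6 scene [284.2 224.7] side [318.6 168.8]
```

Call:
send_rows --pt "0 -2 -0.5 0 0 0 -0.03" --pt "0 -2 0 0 0 0 -0.03" --pt "0 -1 0 0 0 0 0" --pt "0 0 0 0 0 0 0"

```text
time_s: 19.55
tool_pos: [0.4679, 0.2868, 0.0366]
tool_rot: [-180.0, -0.0, 90.7]
force: [0.7, 2.0, 1.5]
grip_width: 0.0003
```

Call:
send_rows --pt "0 -1 0 0 0 0 0" --pt "0 -1 0 0 0 0 0" --pt "0 0 0 0 0 0 0"

```text
time_s: 19.85
tool_pos: [0.4678, 0.2858, 0.0367]
tool_rot: [-180.0, -0.1, 90.7]
force: [-0.4, 5.7, -0.3]
grip_width: 0.0007
```

Call:
send_rows --pt "0 6 0 0 0 0 0" --pt "0 10 0 0 0 0 0" --pt "0 0 0 -35 0 0 0" --pt "0 0 0 -40 0 0 0" --pt "0 -40 -25 -10 0 0 0" --pt "0 -45 -25 0 0 0 0" --pt "0 -45 0 0 0 0 0" --pt "0 0 0 0 0 0 0" --pt "0 0 0 0 0 0 0" --pt "0 0 0 0 0 0 0"

```text
time_s: 20.85
tool_pos: [0.4238, 0.1785, 0.123]
tool_rot: [180.0, -0.1, 90.8]
force: [-0.2, 0.0, -0.0]
grip_width: 0.0006
```

Run:
```python
from h import *
st();K=env.get_calibration("wrist");im=env.read_camera("wrist")[:,:,::-1].copy();st()
cv2.imwrite("pics/w10.png",im)
O=ortho(im,K,.020,.44,.59,.16,.33,.000213)
cv2.imwrite("pics/w10o.png",O);print(O.shape,K["extrinsics"][:3,3])
```

```text
t 20.85 tcp [0.4238 0.1785 0.123 ] rot [ 1.7996e+02 -1.0000e-01  9.0820e+01] clamp [-97.  -55.1] F [-0.2  0.  -0. ] w 0.6
t 20.9 tcp [0.4235 0.1792 0.1229] rot [ 1.7999e+02 -1.5000e-01  9.0910e+01] clamp [-97.2 -54.3] F [-0.4  0.7  0.1] w 0.4
(705, 799, 3) [0.42129876 0.24293663 0.28516572]
```

View pics/w10o.png

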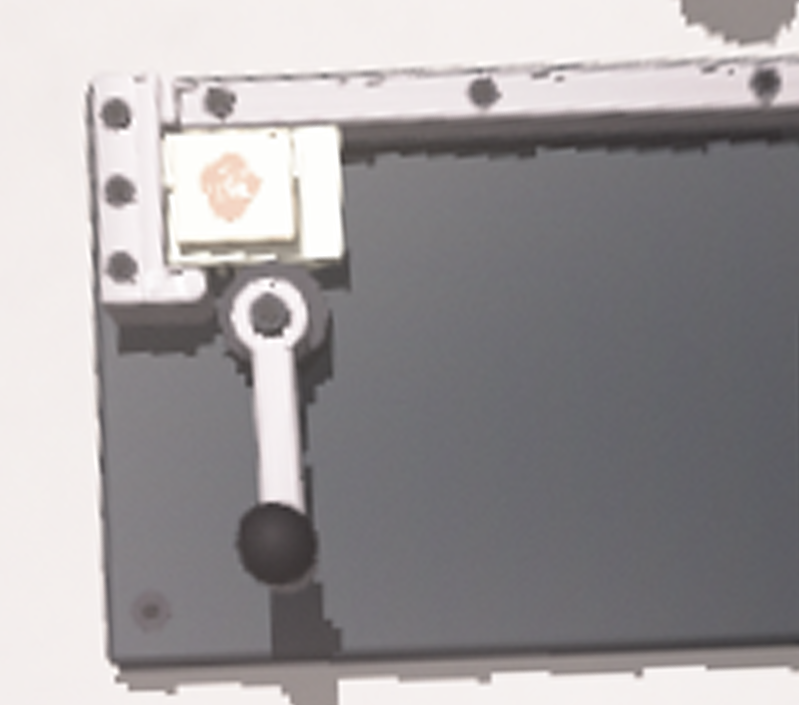

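The lever is shut: arm and clamp edge both slope 2° in the image. The cam is on the block's front side, the block lies against the rail and under the hood, and the arm is clear. Handing in.

```bash
python3 -c "
from h import *
st();print(env.sign_off())"
```

```text
t 20.9 tcp [0.4235 0.1792 0.1229] rot [ 1.7999e+02 -1.5000e-01  9.0910e+01] clamp [-97.2 -54.3] F [-0.4  0.7  0.1] w 0.4
the job is handed in; nothing more can be done
None
```

The job is done and handed in, with no verdict reported. I pushed the block square against the rail (about 12 N at contact) and slid it along by its label end until it stopped, at about 5 N. I then swung the lever shut by its knob to its stop (5.7 N) and lifted the arm clear. It took 20.9 s of the 64 s.

**Last checks:** The final wrist picture shows the block flat along the rail with its nose under the hood and the cam against its front. The lever arm is parallel to the clamp's side edge, so about 1.57 rad. The label end measures 19.1–19.3 mm along the rail, where 19 means fully home, but only after a 2% scale correction and to about 1 mm. The tool sensed no contact force, and I saw nothing else disturbed in the views, though I did not measure the other items.

**What disagreed:** My first clamp estimate was several millimetres off because the picture was taken while the arm was still settling. I corrected it from contact and a settled close view before using the lever. During part of the slide the gripper hid the gap at the rail from the wrist camera. For that stretch I relied on the scene view and the low pushing force.

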